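# Slide the tea carton into line and tip it onto its back in the outline

### The arm

A 6-joint arm with a two-finger parallel gripper is mounted at the origin on a cart in front of the work surface, level with it; the furniture and walls round the work are solid. World frame = base frame: x ahead of the robot, y to its left, z up, the work surface at z = 0. Lengths are in m, angles in degrees, forces in N, time in s.
With the tool pointing down it reaches from about 0.4 to 0.825 m from the base axis. Payload 7 kg.
Tool frame: the origin (TCP) lies midway between the tips of the shut fingers; the grasp point (between the pads) lies 19 mm behind it; z points along the fingers, y is the line along which they close (so a half turn about z gives the same grasp; the last joint's range is limited). The gripper opens to 88 mm and grips with 3 to 60 N. Pads are 19 mm wide; open, the fingers measure 130 mm over their backs; the gripper's body (78 mm by 193 mm) begins 47 mm behind the grasp point.
Start: joints at [85.72, 20.546, 0.682, 0, -70.136, -16.507], TCP at [0.24, 0.631, 0.227] pointing down, gripper open.
Joint ranges: [-176.03, 176.03], [-82.01, 121.73], [-58.28, 71.71], [-173.87, 95.51], [-174.79, -0.11], [-173.66, 173.66]. Speed limits (degrees/s): [136.94, 136.94, 172.46, 180, 180, 180].

### API

Orientations are given as [roll, pitch, yaw] about the fixed x, y, z axes, in that order (R = Rz(yaw) Ry(pitch) Rx(roll)).
In Python, from plant import ctrl gives the robot as it stands. The module is installed in compiled form; this text tells all that it offers.
- The arm moves only by the tool play_rows, never from a script. Its argument "commands" is a list that holds one entry, the list of rows, each a list of 7 numbers: the turn, a rotation vector about the tool's x, y, z in rad, then the shift along the tool's x, y, z in cm, then the finger opening in cm, from 0 to 8.76. In form: [[[ax, ay, az, x, y, z, grip], ...]]. A call has 1 to 8 rows; each row is the pose to reach, as a shift and turn from the pose commanded when the call began, along the tool's axes at that moment; what a row does not reach only later rows make up. A row lasts 1/12 s, in which the tool goes at most 41.7 mm and 7.16 degrees, less where a joint would pass 70% of its speed; a pose out of reach is approached as far as the arm can. A call with a gripper value outside its range is refused whole. The fingers move at their own pace and stop on an object; the grip force is fixed at half the most. Time passes only in rows, so rows that repeat a pose let the fingers close. It gives the time, the measured TCP pose, the force, the opening and the grip force at its end, in the units of the state.
- ctrl.get_obs(): the state, without advancing time (a new reading comes with each control period).
- ctrl.snapshot(name): name is "side" or "top" or "wrist"; returns a dict with "color" (400x640x3 uint8, red, green, blue), "camera_matrix" (3x3 intrinsics, pixels), "k1" (the pictures are not rectified: a ray, as slopes to the right and down, at radius r is drawn at 1 + k1 r^2 times it, then the intrinsics apply), "origin" and "rotation" of the camera in the world; the wrist camera has in their place "hand_eye" (4x4, takes a point from camera to tool coordinates, whose origin is the TCP and whose axes are the flange's). Camera axes: x right, y down, z forward; pixel columns grow to the right and rows downward; lengths in m; the calibration is good to about 2 mm. A picture is of the moment at which its call begins: read the wrist's pose just before it. There is no depth.
- ctrl.close_job(): hands the job in; it is judged then, once.
Trained networks look in a picture, given as the dict that the camera call returned (one of the last four; its "shot" number tells which), for a name from the list of things; names that differ only in an ending like _2 or _b are one class to them, and where a whole thing is asked for, a point or a joint stands for the part that bears it (a point fixed in the world has none). Each returns a list of dicts, best first, with "conf" (0 to 1); they miss things now and then, are a little off and sometimes report something else, mostly with a low value. They report only what shows in the picture. A call takes as long as a camera call. They do not tell look-alikes from the thing itself.
- ctrl.find_in(picture, name): "bbox" ([left, top, width, height] in pixels, round what is visible of it).
The state is a dict: "clock": time; "joint_pos": joint angles; "qvel": joint speeds; "tau": joint torques, N m; "tool_pos": TCP position; "orientation": TCP orientation; "force": force on the tool from outside, world axes, zero at the start; "moment": the same for the moment, N m; "opening": finger opening in m; "gripper_force": force on a finger pad.
Only numpy, scipy, OpenCV 4.12 (cv2) and the standard library are available. Lean on these libraries where they do the work, as an engineer would, in place of code of your own. Each camera call takes 0.05 s, during which the arm holds its last target. There are 200 camera calls.

### The job

Lay the orange-red tea carton down for opening: push it, still standing, along the mat away from the robot until it stands in line with the white outline, midway between the outline's near and far lines. Then push it high on its printed front so that it topples onto its back and lands lying flat, front up, within the white outline. Only push it with the fingers, never lift or carry it, and leave the other things where they stand.

Things in the scene. Friction and masses are not known exactly. Their poses are not given: they have to be found in the camera images.
- mat: Thin dark grey silicone mat, 240 mm (its x) by 260 mm (its y), 3 mm thick, stuck down. Origin at the centre of its underside; its x points roughly away from the robot, its y roughly to the robot's left.
- outline (a point): Centre of the white rectangle printed on the mat's top, at [20, -35, 3] mm in the mat's frame, axes as the mat's. Inside it measures 140 mm along x and 150 mm along y; the white line is 4 mm wide.
- carton: Orange-red cardboard tea carton, closed and stiff, 0.15 to 0.3 kg: 100 mm wide (its x), 40 mm deep (its y), 110 mm high (its z). Origin at the centre of its underside. The printed front, cream with a green disc, is its +y face, the plain back its -y face. Starts upright on the mat, axes within 0.1 rad of the mat's. Friction on the mat about 0.6.
- carton_center (a point): Centre of the carton's volume, 55 mm above its underside. At the start it is, in the outline's axes, 71 to 81 mm to the +y side of the outline's centre (its foot straddles the left line) and 45 to 65 mm to the -x side (nearer the robot). Tipped about the lower edge of its back it lies 75 mm farther to -y, so it needs moving along x only.
- foot_near (a point): Corner of the carton's back face: bottom, -x end ([-50, -20, 0] mm in the carton's frame).
- foot_far (a point): Corner of the carton's back face: bottom, +x end ([50, -20, 0] mm).
- top_near (a point): Corner of the carton's back face: top, -x end ([-50, -20, 110] mm).
- top_far (a point): Corner of the carton's back face: top, +x end ([50, -20, 110] mm).
- tumbler: Bystander, loose: clear glass tumbler, 81 mm across, 92 mm high. Origin at the centre of its underside.
- tea_tin: Bystander, loose: round tin with an orange lid, 91 mm across, 115 mm high. Origin at the centre of its underside.
- spice_1: Bystander, loose: spice jar with a red lid, 45 mm across, 106 mm high. Origin at the centre of its underside.
- candle: Bystander, loose: green candle in a glass, 76 mm across, 90 mm high. Origin at the centre of its underside.
- egg_box: Bystander, loose: pulp egg box, 106 x 155 x 72 mm. Origin at the centre of its underside.
- timer: Bystander, loose: teal and white kitchen timer, 64 mm across, 55 mm high. Origin at the centre of its underside.
Things that resemble listed ones, but are neither listed nor needed, are in the scene too. There is more than one size of the carton; the one meant has the size given above.

How it is judged:
By the outcome, as a careful person would: the job done as asked, in the order asked, and still so for the second after the job is handed in, with the robot touching nothing.
It also fails if it takes over 48 s, if anything falls off the work surface, if the arm or the gripper's body presses on something with over 40 N, if the wrist force passes 120 N, or if a joint passes its speed limit or range.

## Working session

There is one attempt and no reset: what is moved stays moved. The work goes in short steps, Python scripts to look and compute and a tool call to move; the robot and the scene stay as the last step left them, time stands still between calls to the robot, and variables do not carry over. Pictures are saved under pics/ and viewed, at most 10 in all, crops included, and the job is handed in when it is done.

Besides the shell and the picture viewer there is one more tool, called after ">>>" as name(argument=value, ...), one argument or row to a line, values as JSON. play_rows: Moves the arm, as the interface text tells. Its arguments: {"type":"object","properties":{"commands":{"type":"array","items":{"type":"array","items":{"type":"array","items":{"type":"number"}}}}},"required":["commands"]}

```bash
mkdir -p pics; cat > h.py <<'E'
import numpy as np, cv2, pickle
from plant import ctrl
from scipy.spatial.transform import Rotation as R
def snap(name,fn=None):
    o=ctrl.get_obs(); p=ctrl.snapshot(name); p=dict(p)
    if name=="wrist":
        T=np.eye(4);T[:3,:3]=R.from_euler('xyz',o['orientation'],degrees=True).as_matrix();T[:3,3]=o['tool_pos']
        C=T@np.array(p['hand_eye']); p['origin']=C[:3,3]; p['rotation']=C[:3,:3]
    if fn: cv2.imwrite('pics/'+fn,cv2.cvtColor(p['color'],cv2.COLOR_RGB2BGR))
    return p
def ray(p,uv):
    K=np.array(p['camera_matrix'],float)
    s=cv2.undistortPoints(np.array(uv,float).reshape(-1,1,2),K,np.array([p['k1'],0,0,0.])).reshape(-1,2)
    return np.c_[s,np.ones(len(s))]@np.array(p['rotation']).T
def onz(p,uv,z):
    d=ray(p,uv);o=np.array(p['origin']); return o+d*((z-o[2])/d[:,2])[:,None]
def proj(p,X):
    Rm=np.array(p['rotation']); t=-Rm.T@np.array(p['origin'])
    return cv2.projectPoints(np.array(X,float).reshape(-1,3),cv2.Rodrigues(Rm.T)[0],t,np.array(p['camera_matrix'],float),np.array([p['k1'],0,0,0.]))[0].reshape(-1,2)
E
python3 - <<'E'
from h import *
o=ctrl.get_obs();print(o)
for n in ("side","top"):
    p=snap(n,n+"0.png");print(n,p['origin'],np.round(p['rotation'],3).tolist(),p['k1'])
    for t in ("carton","mat","tumbler","tea_tin","spice_1","candle","egg_box","timer"):
        print(t,[(np.round(d['bbox']).tolist(),round(d['conf'],2)) for d in ctrl.find_in(p,t)])
E
```

```text
{'clock': 0.0, 'joint_pos': array([ 8.57181665e+01,  2.05916669e+01,  6.35238019e-01, -2.10437768e-02,
       -7.01345679e+01, -1.65068437e+01]), 'qvel': array([-0.00977247,  0.05377677, -0.00036533,  0.05138873,  0.07765816,
       -0.07445244]), 'tau': array([-9.27269211e-04, -5.82720459e+01,  2.93044746e+01,  6.99720070e+00,
        7.10932160e-03, -1.53370070e-04]), 'tool_pos': array([0.23942045, 0.63060792, 0.22562828]), 'orientation': array([ 1.79907132e+02, -6.89031742e-03, -2.07958382e+01]), 'force': array([ 0.23386372, -0.42670604,  0.50461345]), 'moment': array([-0.03080168, -0.04858251,  0.0442087 ]), 'gripper_force': 0.0, 'opening': 0.08775258947951475}
side [ 0.03465067 -1.26644375  0.7494767 ] [-113.461, 1.041, -18.998] -0.04301096497197884
carton [([284.0, 208.0, 41.0, 65.0], 0.83), ([263.0, 181.0, 27.0, 31.0], 0.67), ([254.0, 177.0, 7.0, 28.0], 0.55)]
mat [([256.0, 195.0, 62.0, 37.0], 0.97)]
tumbler []
tea_tin [([318.0, 197.0, 28.0, 44.0], 0.84)]
spice_1 [([319.0, 173.0, 14.0, 27.0], 0.81)]
candle []
egg_box [([266.0, 168.0, 35.0, 20.0], 0.79)]
timer [([387.0, 271.0, 26.0, 30.0], 0.71)]
top [0.21975447 0.14359516 1.47722225] [-168.666, -0.123, -89.099] 0.033147710634771003
carton [([246.0, 205.0, 18.0, 36.0], 0.93), ([361.0, 216.0, 59.0, 35.0], 0.82), ([184.0, 236.0, 27.0, 11.0], 0.78)]
mat [([226.0, 179.0, 85.0, 79.0], 0.89)]
tumbler [([454.0, 161.0, 22.0, 22.0], 0.3)]
tea_tin [([328.0, 166.0, 31.0, 34.0], 0.62)]
spice_1 [([243.0, 148.0, 20.0, 20.0], 0.7), ([224.0, 176.0, 91.0, 79.0], 0.41), ([326.0, 211.0, 27.0, 33.0], 0.18)]
candle [([283.0, 142.0, 25.0, 32.0], 0.67), ([246.0, 207.0, 16.0, 35.0], 0.66)]
egg_box [([146.0, 177.0, 55.0, 38.0], 0.93), ([241.0, 148.0, 20.0, 22.0], 0.48)]
timer [([457.0, 162.0, 25.0, 21.0], 0.92)]
```

View pics/side0.png

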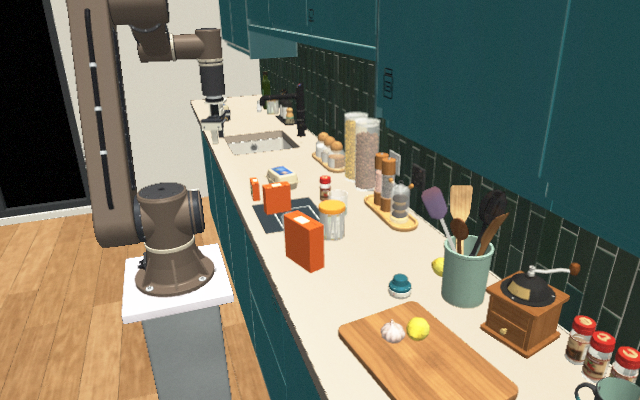

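View pics/top0.png

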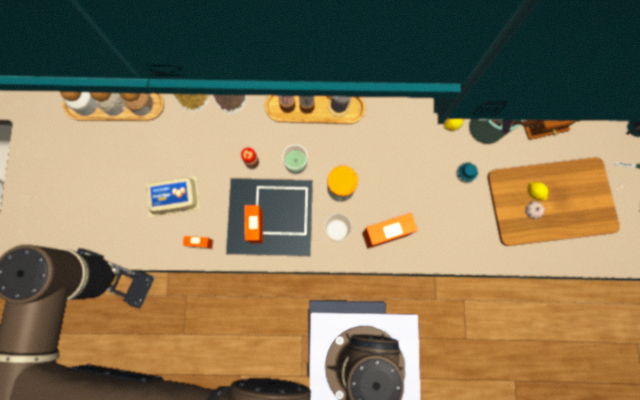

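The side view shows the mat with the carton at about (277,198), with a larger look-alike at (304,240) and a smaller one at (255,188). In the top view the carton on the mat is at (253,223) and the outline is centred at about (283,210). The neighbours are the tumbler (337,228), the tin (342,181), the candle (295,158) and a spice jar (249,156).

Next I'll enlarge the top view and measure the mat and outline.

```bash
sed -i "s/    if name==\"wrist\":/    if name!='wrist': p['rotation']=R.from_euler('xyz',p['rotation'],degrees=True).as_matrix()\n    if name==\"wrist\":/" h.py
python3 - <<'E'
from h import *
p=snap("top");im=cv2.cvtColor(p['color'],cv2.COLOR_RGB2BGR)
c=im[130:270,215:375];cv2.imwrite('pics/c1.png',cv2.resize(c,None,fx=5,fy=4*1.25*0+4,interpolation=cv2.INTER_CUBIC) if 0 else cv2.resize(c,(640,560),interpolation=cv2.INTER_CUBIC))
print(onz(p,[[230,179],[312,180],[311,255],[228,253]],.003).round(3))
for n,uv,z in (("cartontop",[254,223],.113),("tumb",[337,228],.09),("tin",[342,181],.115),("candle",[295,158],.09),("spice",[249,156],.106),("big",[390,229],.15),("small",[197,242],.07),("egg",[171,195],.07)):
    print(n,onz(p,[uv],z).round(3))
E
```

```text
[[0.553 0.419 0.003]
 [0.554 0.16  0.003]
 [0.319 0.159 0.003]
 [0.321 0.413 0.003]]
cartontop [[0.4   0.323 0.113]]
tumb [[0.392 0.084 0.09 ]]
tin [[0.527 0.071 0.115]]
candle [[0.601 0.211 0.09 ]]
spice [[0.601 0.347 0.106]]
big [[ 0.384 -0.061  0.15 ]]
small [[0.347 0.493 0.07 ]]
egg [[0.486 0.58  0.07 ]]
```

View pics/c1.png

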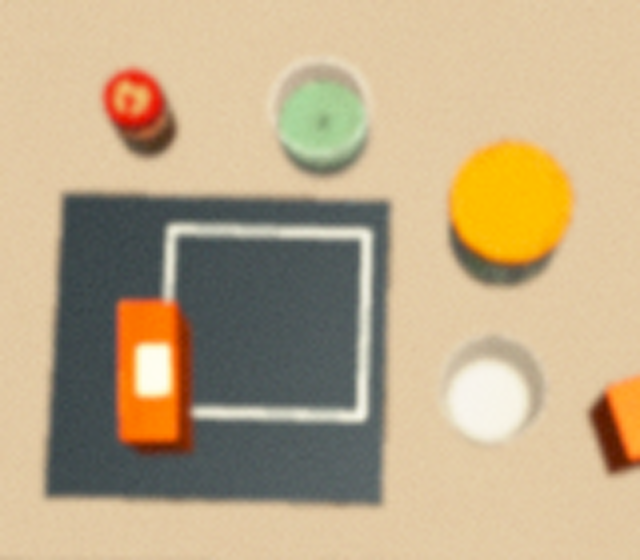

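The enlarged view gives the mat corners at (64,195), (389,202), (381,502) and (46,496), the outline's outer corners at (164,224), (373,229) and (366,420), and the carton top spanning about (117..180, 300..442). I'll fit poses to these.

```bash
cat >> h.py <<'E'
def fit(model,pts):  # 2D rigid model->pts ; returns yaw(deg), t
    m=np.array(model,float);q=np.array(pts)[:,:2];a=m-m.mean(0);b=q-q.mean(0)
    th=np.arctan2((a[:,0]*b[:,1]-a[:,1]*b[:,0]).sum(),(a*b).sum());c,s=np.cos(th),np.sin(th);Rm=np.array([[c,-s],[s,c]])
    t=q.mean(0)-Rm@m.mean(0); return np.degrees(th),t,(np.linalg.norm(q-m@Rm.T-t,axis=1)*1000).round(1),Rm
E
python3 - <<'E'
from h import *
p=snap("top")
f=lambda a:(np.array(a)+.5)/4-.5+[215,130]
M=[[.12,.13],[.12,-.13],[-.12,-.13],[-.12,.13],[.094,.044],[.094,-.114],[-.054,-.114]]
q=np.r_[onz(p,f([[64,195],[389,202],[381,502],[46,496],[164,224],[373,229],[366,420]]),.003)]
th,t,e,Rm=fit(M,q);print("mat",th,t,e,"outline",Rm@[.02,-.035]+t)
q=onz(p,f([[117,300],[180,300],[182,442],[119,442]]),.113)
th2,t2,e2,_=fit([[.05,.02],[.05,-.02],[-.05,-.02],[-.05,.02]],q);print("carton",th2,t2,e2,"rel",Rm.T@(t2-Rm@[.02,-.035]-t))
print(q.round(3))
# wrist
w=snap("wrist");print(np.round(w['hand_eye'],3))
T=np.array([.28,.33,.23]);o=ctrl.get_obs();Rt=R.from_euler('xyz',o['orientation'],degrees=True)
print("tool shift cm",Rt.inv().apply(T-o['tool_pos'])*100)
E
```

```text
mat -0.28805748849013835 [0.43704619 0.2898523 ] [3.1 2.8 2.7 2.1 4.5 3.  1.8] outline [0.45686998 0.25475219]
carton 2.8980283461833865 [0.40213007 0.32897127] [3.8 2.5 3.5 2.2] rel [-0.05511235  0.07394294]
[[0.453 0.355 0.113]
 [0.454 0.309 0.113]
 [0.351 0.304 0.113]
 [0.35  0.348 0.113]]
[[ 0.001 -0.968 -0.25   0.067]
 [ 1.     0.001  0.     0.   ]
 [-0.    -0.25   0.968 -0.158]
 [ 0.     0.     0.     1.   ]]
tool shift cm [14.46395145 26.7086485  -0.3432767 ]
```

>>> play_rows(
  commands=[
    [[0,0,-0.12,13,13,-3,0],[0,0,-0.24,24,24,-3.4,0],[0,0,-0.363,27.4,27.1,-3.4,0],[0,0,-0.363,27.4,27.1,-3.4,0],[0,0,-0.363,27.4,27.1,-3.4,0],[0,0,-0.363,27.4,27.1,-3.4,0],[0,0,-0.363,27.4,27.1,-3.4,0],[0,0,-0.363,27.4,27.1,-3.4,0]],
  ],
)

```text
clock: 1.72
tool_pos: [0.3776, 0.3272, 0.257]
orientation: [-180.0, -0.0, 0.0]
force: [0.7, 1.5, -0.5]
opening: 0.0398
gripper_force: 0.0
```

>>> play_rows(
  commands=[
    [[0,0,0,0,0,0,0],[0,0,0,0,0,0,0],[0,0,0,0,0,0,0],[0,0,0,0,0,0,0],[0,0,0,0,0,0,0]],
  ],
)

```text
clock: 2.13
tool_pos: [0.3769, 0.33, 0.2561]
orientation: [180.0, 0.0, 0.1]
force: [-0.3, 1.0, -1.4]
opening: 0.0068
gripper_force: 0.0
```

```bash
python3 - <<'E'
from h import *
p=snap("wrist","w1.png");o=ctrl.get_obs();print(o['clock'],o['tool_pos'],o['orientation'],o['force'])
pickle.dump(p,open('w1.pkl','wb'))
E
```

```text
2.1833 [0.37682024 0.32999541 0.25603423] [1.79963958e+02 2.03294278e-02 9.24503890e-02] [-0.33004916  0.17478227 -0.72230349]
```

View pics/w1.png

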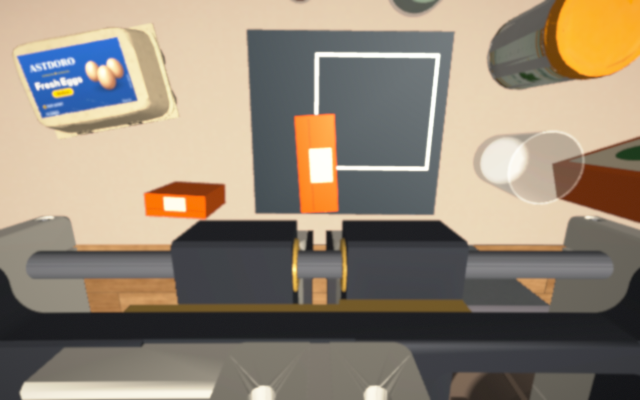

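The wrist view shows the mat corners at (248,30), (453,33), (436,214) and (257,213), the outline's outer corners at (314,53), (440,53) and (430,171), and the carton top at (294,115), (335,113), (338,212) and (299,213).

```bash
python3 - <<'E'
from h import *
p=pickle.load(open('w1.pkl','rb'))
M=[[.12,.13],[.12,-.13],[-.12,-.13],[-.12,.13],[.094,.044],[.094,-.114],[-.054,-.114]]
q=onz(p,[[248,30],[453,33],[436,214],[257,213],[314,53],[440,53],[430,171]],.003)
th,t,e,Rm=fit(M,q);print("mat",th,t,e,"outline",Rm@[.02,-.035]+t)
q=onz(p,[[294,115],[335,113],[338,212],[299,213]],.113)
th2,t2,e2,_=fit([[.05,.02],[.05,-.02],[-.05,-.02],[-.05,.02]],q);print("carton",th2,t2,e2,"rel",Rm.T@(t2-Rm@[.02,-.035]-t));print(q.round(3))
E
```

```text
mat -0.023591865199022614 [0.4378612  0.29069394] [1.8 3.9 1.6 2.5 2.1 0.6 2.6] outline [0.45784679 0.2556857 ]
carton 2.3336637546536205 [0.4040443  0.33254177] [0.1 0.4 0.8 0.7] rel [-0.05383413  0.0768339 ]
[[0.453 0.355 0.113]
 [0.455 0.315 0.113]
 [0.355 0.31  0.113]
 [0.353 0.351 0.113]]
```

>>> play_rows(
  commands=[
    [[0,0,0,-3.5,-0.1,0,0],[0,0,0,-6.2,-0.1,2,0],[0,0,0,-6.2,-0.1,6,0],[0,0,0,-6.2,-0.1,10,0],[0,0,0,-6.2,-0.1,14,0],[0,0,0,-6.2,-0.1,17.5,0],[0,0,0,-6.2,-0.1,19.8,0],[0,0,0,-6.2,-0.1,19.8,0]],
  ],
)

```text
clock: 2.85
tool_pos: [0.3134, 0.3275, 0.054]
orientation: [179.5, 0.2, 0.0]
force: [-0.8, -1.2, -0.3]
opening: 0.0009
gripper_force: 0.0
```

>>> play_rows(
  commands=[
    [[0,0,0,0.8,0,0,0],[0,0,0,1.5,0,0,0],[0,0,0,2.0,0,0,0],[0,0,0,2.4,0,0,0],[0,0,0,2.8,0,0,0],[0,0,0,3.2,0,0,0],[0,0,0,3.6,0,0,0],[0,0,0,4.0,0,0,0]],
  ],
)

```text
clock: 3.52
tool_pos: [0.3557, 0.3302, 0.0587]
orientation: [-180.0, -0.0, 0.0]
force: [-1.2, -0.5, 0.8]
opening: 0.0003
gripper_force: 0.7
```

```bash
python3 - <<'E'
from h import *
p=snap("wrist","w2.png");o=ctrl.get_obs();print(o['clock'],o['tool_pos'],o['orientation'],o['force'])
pickle.dump(p,open('w2.pkl','wb'))
E
```

```text
3.5667 [0.356198   0.33029334 0.05864728] [-1.79973716e+02 -2.23585938e-02  7.79883631e-03] [0.40755104 1.13698606 0.6220862 ]
```

View pics/w2.png

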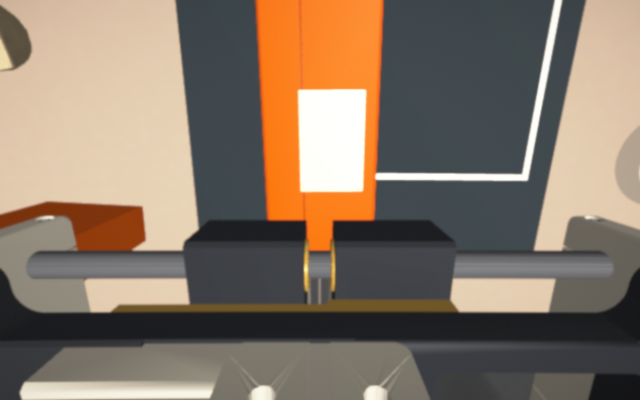

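The carton is straight in the fingers: its edges converge evenly around column 320, and the label's near edge is at row 191. I'll measure where it is now from the label.

```bash
python3 - <<'E'
from h import *
def lab(f):
    p=pickle.load(open(f,'rb'));im=p['color'].astype(int)
    m=((im.min(2)>200)).astype(np.uint8);n,l,s,c=cv2.connectedComponentsWithStats(m)
    for i in range(1,n):
        if s[i,4]>200 and 295<c[i,0]<345 and 60<c[i,1]<220:
            print(s[i],c[i],onz(p,[c[i]],.113).round(4))
lab('w1.pkl');lab('w2.pkl')
p=pickle.load(open('w2.pkl','rb'))
# carton side edges at top plane
print(onz(p,[[257,0],[266,220],[383,0],[375,220],[528,180],[378,180]],.113).round(4), onz(p,[[528,180],[378,180]],.003).round(4))
E
```

```text
[309 148  24  34 729] [320.54320988 164.60768176] [[0.4048 0.3285 0.113 ]]
[ 299   90   67  101 6499] [331.49761502 139.25542391] [[0.4177 0.3258 0.113 ]]
[[0.4595 0.3492 0.113 ]
 [0.3886 0.3496 0.113 ]
 [0.4595 0.3105 0.113 ]
 [0.3886 0.3095 0.113 ]
 [0.4036 0.2561 0.113 ]
 [0.4035 0.3092 0.113 ]] [[0.3837 0.1778 0.003 ]
 [0.3836 0.287  0.003 ]]
```

>>> play_rows(
  commands=[
    [[0,0,0,0.5,0,0,0],[0,0,0,1.0,0,0,0],[0,0,0,1.5,0,0,0],[0,0,0,2.0,0,0,0],[0,0,0,2.5,0,0,0],[0,0,0,3.0,0,0,0],[0,0,0,3.4,0,0,0],[0,0,0,3.7,0,0,0]],
  ],
)

```text
clock: 4.23
tool_pos: [0.3928, 0.3301, 0.0583]
orientation: [180.0, 0.0, -0.0]
force: [-1.9, 1.0, 1.0]
opening: 0.0004
gripper_force: 0.8
```

```bash
cat > lab.py <<'E'
from h import *
p=snap("wrist","w3.png");o=ctrl.get_obs();print(o['clock'],o['tool_pos'],o['force'])
pickle.dump(p,open('w3.pkl','wb'))
im=p['color'].astype(int)
m=((im.min(2)>200)).astype(np.uint8);n,l,s,c=cv2.connectedComponentsWithStats(m)
for i in range(1,n):
    if s[i,4]>200 and c[i,1]<250:
        print(s[i],c[i],onz(p,[c[i]],.113).round(4))
E
python3 lab.py
```

```text
4.2833 [0.39310223 0.33016528 0.05833493] [ 1.27967214 -0.16870739  0.28230398]
[ 385    6  175  222 2913] [498.72674219  84.65671129] [[0.4722 0.2715 0.113 ]]
[ 300   90   67  101 6423] [332.57667757 139.58181535] [[0.4547 0.3254 0.113 ]]
```

>>> play_rows(
  commands=[
    [[0,0,0,0.2,0,0,0],[0,0,0,0.4,0,0,0],[0,0,0,0.4,0,0,0],[0,0,0,0.4,0,0,0]],
  ],
)

```text
clock: 4.62
tool_pos: [0.3964, 0.3301, 0.0584]
orientation: [-180.0, -0.0, 0.0]
force: [0.4, -0.8, -0.3]
opening: 0.0002
gripper_force: 0.0
```

```bash
python3 lab.py
```

```text
4.6667 [0.39630392 0.33010107 0.05840846] [ 0.57146617  0.06074267 -0.17821171]
[ 385   13  174  220 2689] [499.71067311  89.85831164] [[0.4742 0.2709 0.113 ]]
[ 301   90   67  101 6463] [333.03868173 139.27046263] [[0.4584 0.3253 0.113 ]]
```

>>> play_rows(
  commands=[
    [[0,0,0,-1.5,0,0,0],[0,0,0,-5,0,0,0],[0,0,0,-8,0,0,0],[0,0,0,-8,0,-4,0],[0,0,0,-8,0,-8,0],[0,0,0,-8,0,-12,0],[0,0,0,-8,0,-16,0],[0,0,0,-8,0,-19,0]],
  ],
)

```text
clock: 5.33
tool_pos: [0.3165, 0.3305, 0.2523]
orientation: [-179.8, -0.1, 0.1]
force: [1.4, 1.0, 0.2]
opening: 0.0002
gripper_force: 0.0
```

>>> play_rows(
  commands=[
    [[0,0,0,4,-2,0,0],[0,0,0,8,-4.5,0,0],[0,0,0,10.5,-7,0,0],[0,0,0,11.4,-8,0,0],[0,0,0,11.4,-8,0,0],[0,0,0,11.4,-8,0,0]],
  ],
)

```text
clock: 5.83
tool_pos: [0.4305, 0.4102, 0.2472]
orientation: [179.9, 0.1, -0.0]
force: [-0.5, -0.8, -0.9]
opening: 0.0
gripper_force: 0.0
```

```bash
python3 - <<'E'
from h import *
p=snap("wrist","w4.png");o=ctrl.get_obs();print(o['clock'],o['tool_pos'],o['orientation'],o['joint_pos'].round(1))
pickle.dump(p,open('w4.pkl','wb'))
E
```

```text
5.8833 [0.42997002 0.40973844 0.24771354] [ 1.79934452e+02  4.73115521e-02 -5.48004102e-03] [ 62.5  12.3  -8.   -0.  -69.8  27.5]
```

View pics/w4.png

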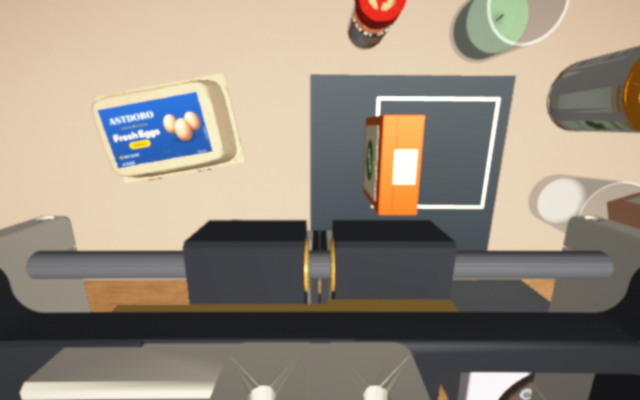

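The front, with its green disc, faces left (+y). The carton top is at (383,115), (425,115), (419,214) and (378,213), and the outline's outer corners are at (376,96), (501,97) and (486,209).

```bash
python3 - <<'E'
from h import *
p=pickle.load(open('w4.pkl','rb'))
M=[[.12,.13],[.12,-.13],[.094,.044],[.094,-.114],[-.054,-.114]]
q=onz(p,[[310,75],[515,77],[376,96],[501,97],[486,209]],.003)
th,t,e,Rm=fit(M,q);print("mat",th,t,e,"outline",Rm@[.02,-.035]+t)
q=onz(p,[[383,115],[425,115],[419,214],[378,213]],.113)
th2,t2,e2,_=fit([[.05,.02],[.05,-.02],[-.05,-.02],[-.05,.02]],q);print("carton",th2,t2,e2,"rel",Rm.T@(t2-Rm@[.02,-.035]-t));print(q.round(3))
E
```

```text
mat -0.027106066071777336 [0.43755313 0.29098815] [0.8 2.4 2.5 0.7 3.2] outline [0.45753657 0.25597869]
carton 0.6350230348059783 [0.45773657 0.32868786] [1.  1.5 1.4 2.2] rel [0.00016561 0.07270925]
[[0.506 0.349 0.113]
 [0.506 0.31  0.113]
 [0.408 0.307 0.113]
 [0.41  0.349 0.113]]
```

>>> play_rows(
  commands=[
    [[0,0,0.12,1,0,0,0],[0,0,0.24,2.8,0.5,0,0],[0,0,0.36,2.8,1,0,0],[0,0,0.48,2.8,1,0,0],[0,0,0.6,2.8,1,0,0],[0,0,0.72,2.8,1,0,0],[0,0,0.84,2.8,1,0,0],[0,0,0.9,2.8,1,0,0]],
  ],
)

```text
clock: 6.55
tool_pos: [0.4573, 0.3995, 0.2492]
orientation: [-179.9, 0.0, -51.9]
force: [-0.3, 0.5, -0.6]
opening: 0.0003
gripper_force: 0.0
```

>>> play_rows(
  commands=[
    [[0,0,0.12,0,0,0,0],[0,0,0.24,0,0,0,0],[0,0,0.36,0,0,0,0],[0,0,0.48,0,0,0,0],[0,0,0.6,0,0,0,0],[0,0,0.671,0,0,0,0],[0,0,0.671,0,0,0,0],[0,0,0.671,0,0,0,0]],
  ],
)

```text
clock: 7.22
tool_pos: [0.4576, 0.3998, 0.2491]
orientation: [-180.0, 0.0, -89.8]
force: [-0.1, 0.6, -0.3]
opening: 0.0004
gripper_force: 0.0
```

>>> play_rows(
  commands=[
    [[0,0,0,0,0,3.5,0],[0,0,0,0,0,7,0],[0,0,0,0,0,10.5,0],[0,0,0,0,0,13.5,0],[0,0,0,0,0,15.5,0],[0,0,0,1,0,15.5,0],[0,0,0,2,0,15.5,0],[0,0,0,3,0,15.5,0]],
  ],
)

```text
clock: 7.88
tool_pos: [0.4585, 0.3696, 0.0947]
orientation: [-179.9, 0.1, -89.9]
force: [0.8, -0.8, -0.3]
opening: 0.0002
gripper_force: 0.0
```

>>> play_rows(
  commands=[
    [[0,0,0,0.5,0,0,0],[0,0,0,0.8,0,0,0],[0,0,0,1.1,0,0,0],[0,0,0,1.4,0,0,0],[0,0,0,1.7,0,0,0],[0,0,0,2.0,0,0,0],[0,0,0,2.3,0,0,0],[0,0,0,2.6,0,0,0]],
  ],
)

```text
clock: 8.55
tool_pos: [0.4582, 0.3439, 0.0933]
orientation: [180.0, -0.0, -90.0]
force: [0.2, 0.4, -0.0]
opening: 0.0007
gripper_force: 0.2
```

```bash
python3 - <<'E'
from h import *
p=snap("wrist","w5.png");o=ctrl.get_obs();print(o['clock'],o['tool_pos'],o['orientation'],o['force'])
E
```

```text
8.6 [0.45803817 0.34330755 0.09325302] [ 1.79975136e+02 -2.65509050e-02 -9.00083702e+01] [ 0.4766157  -0.41733677 -0.55578085]
```

View pics/w5.png

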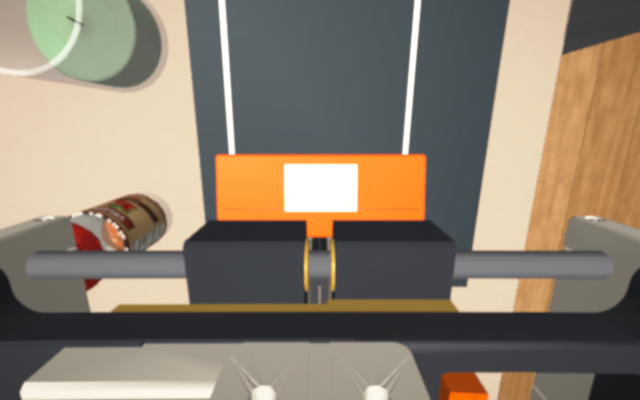

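The carton is square to the push, spanning columns 216–426, and is tilting. I'll keep going slowly.

>>> play_rows(
  commands=[
    [[0,0,0,0.3,0,0,0],[0,0,0,0.6,0,0,0],[0,0,0,0.9,0,0,0],[0,0,0,1.2,0,0,0],[0,0,0,1.5,0,0,0],[0,0,0,1.8,0,0,0],[0,0,0,2.1,0,0,0],[0,0,0,2.4,0,0,0]],
  ],
)

```text
clock: 9.27
tool_pos: [0.4582, 0.3198, 0.0934]
orientation: [180.0, -0.0, -90.0]
force: [0.5, 0.9, -0.3]
opening: 0.0004
gripper_force: 0.0
```

```bash
python3 - <<'E'
from h import *
p=snap("wrist","w6.png");o=ctrl.get_obs();print(o['clock'],o['tool_pos'],o['orientation'],o['force'])
pickle.dump(p,open('w6.pkl','wb'))
E
```

```text
9.3167 [0.45810302 0.31927755 0.09339014] [ 1.79984993e+02 -1.18580292e-02 -9.00166061e+01] [ 0.02862312 -0.38773617  0.14123158]
```

View pics/w6.png

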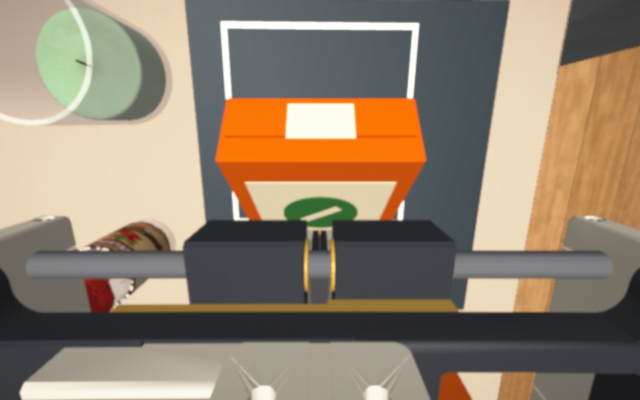

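The carton is past its balance point and falling: the front disc shows at (320,210), and it's still centred between the side lines. I'll back off, rise and let it settle.

>>> play_rows(
  commands=[
    [[0,0,0,0,0,0,0],[0,0,0,-1,0,-2,0],[0,0,0,-3,0,-5,0],[0,0,0,-5,0,-9,0],[0,0,0,-6,0,-13,0],[0,0,0,-6,0,-16,0],[0,0,0,-6,0,-16,0],[0,0,0,-6,0,-16,0]],
  ],
)

```text
clock: 9.98
tool_pos: [0.4588, 0.3814, 0.2559]
orientation: [-179.8, 0.2, -90.0]
force: [0.2, -0.4, -1.7]
opening: 0.0005
gripper_force: 0.0
```

```bash
python3 - <<'E'
from h import *
p=snap("wrist","w7.png");o=ctrl.get_obs();print(o['clock'],o['tool_pos'],o['orientation'],o['force'])
pickle.dump(p,open('w7.pkl','wb'))
E
```

```text
10.0333 [0.45813377 0.38042305 0.25395563] [-1.79973746e+02  7.89829555e-02 -8.99949361e+01] [-0.25425111  0.11208127 -0.1853479 ]
```

View pics/w7.png

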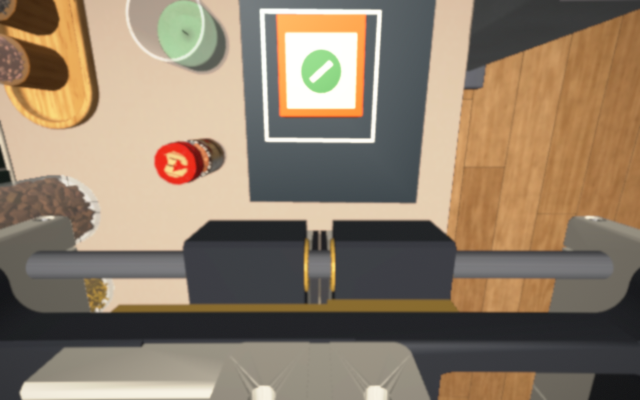

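The carton is flat, front up: its top face is at (277,14), (367,14), (363,117) and (280,116), and the outline's outer corners are at (260,9), (382,9), (374,142) and (265,142). I'll check the margins numerically, and check the bystanders.

```bash
python3 - <<'E'
from h import *
p=pickle.load(open('w7.pkl','rb'))
q=onz(p,[[260,9],[382,9],[374,142],[265,142]],.003);oc=q.mean(0);print(q.round(3),oc)
c=onz(p,[[277,14],[367,14],[363,117],[280,116]],.043);print(c.round(3),c.mean(0)-oc)
p=snap("top","t9.png")
for n,uv,z in (("tumb",[337,228],.09),("tin",[342,181],.115),("candle",[295,158],.09)):pass
f=snap("top");a=cv2.cvtColor(cv2.imread('pics/top0.png'),cv2.COLOR_BGR2RGB).astype(int);d=(abs(f['color'].astype(int)-a).max(2)>60)
d[240:]=0;ys,xs=np.where(d);print("changed",xs.min(),xs.max(),ys.min(),ys.max(),len(xs))
E
```

```text
[[0.532 0.178 0.003]
 [0.383 0.178 0.003]
 [0.384 0.337 0.003]
 [0.533 0.337 0.003]] [0.45786946 0.2575787  0.003     ]
[[0.506 0.196 0.043]
 [0.406 0.196 0.043]
 [0.406 0.305 0.043]
 [0.506 0.304 0.043]] [-0.00172216 -0.00716493  0.04      ]
changed 93 302 119 239 10612
```

```bash
python3 -c "
from plant import ctrl
print(ctrl.close_job())"
```

```text
the job is handed in; nothing more can be done
None
```

The tea carton was pushed into line with the outline, then toppled. It lies flat, front up, inside the white outline with about 14 mm or more to spare on each side; the other things were left untouched, and the job was handed in at about 10 s.

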